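# Fit a lens in a stand magnifier and lock its retaining ring

### The job

Refit the magnifier on the desk: lower the loose lens, flange down, into the round cell on top of the stand, letting it go only once it is down in the cell. Then set the retaining ring over it with its two lugs in the two openings of the cell, and turn it clockwise (seen from above) until it comes up against its stop and holds the lens down snugly. Leave the stand, the lens and the ring assembled and let go; do not disturb the spool of thread, the eraser or the glue pot.

Things in the scene. Friction and masses are not known exactly. Their poses are not given: they have to be found in the camera images.
- stand: Stand magnifier fixed to the desk: dark steel plate 110 x 100 mm (long side along x), its top 56 mm up, on four legs, with a round aluminium cell on top, 78 mm across outside, rim 78 mm above the desk. Origin on the cell's axis at desk level, z up. It looks the same after half a turn. With the ring locked, the ring's x axis lies along the stand's x axis, either way round.
- cell (a point): Point on the cell's axis at the top of its unpressed seat, 62 mm above the desk, 16 mm below the rim. The cell's mouth is 55 mm in diameter (66 mm across the two openings); the lens recess round the seat is 53 mm in diameter.
- opening (a point): Middle of one of two opposite openings in the cell's mouth that let the ring's lugs in: 30 mm from the axis, at rim height, 64 degrees counterclockwise (from above) of the stand's x axis; the other is half a turn on. Each is 44 degrees wide, with a black mark on the rim. Clockwise of it is a channel under a sloping lip, ending at a solid stop; counterclockwise of it is solid.
- seat (a joint): Sprung rubber seat ring at the bottom of the cell, on which the lens rests: how far it is pressed down, in m, 0 = up, at most 0.004; 1500 N/m. Lens and ring press it about 0.0006 by their weight; with the ring locked it reads about 0.002.
- lens: Lens in a black mount, about 45 g, standing on its flange: flange 49 mm in diameter, 5 mm thick; on it a barrel 36 mm in diameter up to 30 mm height, then domed clear glass to 34 mm. Origin at the centre of the underside, z up. Grip the barrel: in the cell only its top 14 mm stand above the rim.
- ring: Aluminium retaining ring, about 45 g, 32 mm high, standing upright: lower part (spigot) 50 mm in diameter, from 15 mm height up a ribbed collar 56 mm in diameter to grip; bore 42 mm, goes over the lens barrel. Lugs at its +x and -x sides, black marks above them. Origin at the centre of the underside, z up. Resting on the lens flange in the cell its underside is 5 mm above point cell.
- lug (a point): Middle of the ring's +x lug, 29 mm from its axis, 4 mm above its underside; the -x lug is alike. Lugs are 10 mm wide, 4 mm high, and reach 31 mm from the axis. Lowered with a lug at each opening (within 10 degrees), the ring turns 64 degrees clockwise from mid-opening to its stop; the lips draw it down a further 2 mm against the seat's spring.
- spool_1: Bystander: spool of dark thread, 35 mm in diameter, 44 mm high, in front of the stand. Origin at the centre of its underside.
- eraser: Bystander: white eraser, 18 x 62 x 13 mm, lying in front of the stand. Origin at the centre of its underside.
- glue_pot: Bystander: glue pot with blue lid, 47 mm in diameter, 70 mm high, to the right of the stand. Origin at the centre of its underside.
Things that resemble listed ones, but are neither listed nor needed, are in the scene too. Leave any orange look-alike of the ring alone.

How it is judged:
By the outcome, as a careful person would: the job done as asked, in the order asked, and still so for the second after the job is handed in, with the robot touching nothing.
It also fails if it takes over 61 s, if anything falls off the work surface, if the arm or the gripper's body presses on something with over 40 N, if the wrist force passes 120 N, or if a joint passes its speed limit or range.

### The arm

A 6-joint arm with a two-finger parallel gripper is mounted at the origin on a cart in front of the work surface, level with it; the furniture and walls round the work are solid. World frame = base frame: x ahead of the robot, y to its left, z up, the work surface at z = 0. Lengths are in m, angles in degrees, forces in N, time in s.
With the tool pointing down it reaches from about 0.35 to 0.875 m from the base axis. Payload 4.2 kg.
Tool frame: the origin (TCP) lies on the centre line of the jaws, within the pads' length; the fingertips stand 19 mm ahead of it and the grasp point (between the pads) is the TCP; z points along the fingers, y is the line along which they close (so a half turn about z gives the same grasp; the last joint's range is limited). The gripper opens to 87 mm and grips with 3 to 60 N. Pads are 19 mm wide; open, the fingers measure 117 mm over their backs; the gripper's body (75 mm by 190 mm) begins 51 mm behind the grasp point.
Start: joints at [82.426, 22.042, 0.453, 0, -68.411, -14.817], TCP at [0.238, 0.578, 0.242] pointing down, gripper open.
Joint ranges: [-179.83, 179.83], [-69.29, 118.12], [-61.27, 80.66], [-181.25, 117.63], [-171.15, -9.14], [-177.46, 177.46]. Speed limits (degrees/s): [159.86, 159.86, 180, 180, 180, 180].

### API

Orientations are given as a 3x3 rotation matrix whose columns are the frame's x, y, z axes.
In Python, from station import sense, capture, finish_job, search_frame, masks_of gives the robot as it stands.
- The arm moves only by the tool drive_tool, never from a script. Its argument "rows" is a list of rows, each a list of 7 numbers: the opening in per cent of the stroke, from 0 (shut) to 100 (fully open), then the shift along the world's x, y, z in mm, then the turn, a rotation vector about the world's x, y, z in rad. In form: [[fingers, dx, dy, dz, wx, wy, wz], ...]. A call has 1 to 5 rows; each row shifts and turns the commanded pose from where the row before left it; what a row does not reach is not made up. A row lasts 1/12 s, in which the tool goes at most 41.7 mm and 7.16 degrees, less where a joint would pass 70% of its speed; a pose out of reach is approached as far as the arm can. A call is refused whole if a number of a shift passes 41.7 or a number of a turn 0.125, either way. A call with a gripper value outside its range is refused whole. The fingers move at their own pace and stop on an object; the grip force is fixed at half the most. Time passes only in rows, so rows that do not move let the fingers close. It gives the time, the measured TCP pose, the force, the opening and the grip force at its end, in the units of the state.
- sense(): the state, without advancing time (a new reading comes with each control period).
- capture(name): name is "scene" or "top" or "wrist"; returns a dict with "frame" (480x640x3 uint8, red, green, blue), "z_map" (480x640 float32, m along the optical axis (not along the pixel's ray), 0 where there is no reading), "fx", "fy", "cx", "cy" (pixels), "R" (3x3) and "t" (3): a world point X has camera coordinates R X + t; the wrist camera has in their place "T_tool_cam" (4x4, takes a point from camera to tool coordinates, whose origin is the TCP and whose axes are the flange's). Camera axes: x right, y down, z forward; pixel columns grow to the right and rows downward; lengths in m; the calibration is good to about 2 mm. The wrist camera is an equidistant fisheye: a pixel r from the principal point sees the ray r / f radians off the axis. A picture is of the moment at which its call begins: read the wrist's pose just before it.
- finish_job(): hands the job in; it is judged then, once.
Trained networks look in a picture, given as the dict that the camera call returned (one of the last four; its "shot" number tells which), for a name from the list of things; names that differ only in an ending like _2 or _b are one class to them, and where a whole thing is asked for, a point or a joint stands for the part that bears it (a point fixed in the world has none). Each returns a list of dicts, best first, with "p" (0 to 1); they miss things now and then, are a little off and sometimes report something else, mostly with a low value. They report only what shows in the picture. A call takes as long as a camera call. They do not tell look-alikes from the thing itself.
- search_frame(label, picture): "xy" ([column, row] in pixels, amid what is visible of it).
- masks_of(label, picture): "region" (480x640 bool, what is visible of it) and "xy" ([column, row] in pixels, amid what is visible of it).
The state is a dict: "time_s": time; "joints": joint angles; "joint_velocities": joint speeds; "effort": joint torques, N m; "tcp_pos": TCP position; "ee_rot": TCP orientation; "wrist_force": force on the tool from outside, world axes, zero at the start; "moment": the same for the moment, N m; "gripper_width": opening from 0.0 (shut) to 1.0 (fully open); "gripper_force": force on a finger pad.
Only numpy, scipy, OpenCV 4.12 (cv2) and the standard library are available. Lean on these libraries where they do the work, as an engineer would, in place of code of your own. Each camera call takes 0.05 s, during which the arm holds its last target. There are 200 camera calls.

## Working session

There is one attempt and no reset: what is moved stays moved. The work goes in short steps, Python scripts to look and compute and a tool call to move; the robot and the scene stay as the last step left them, time stands still between calls to the robot, and variables do not carry over. Pictures are saved under pics/ and viewed, at most 10 in all, crops included, and the job is handed in when it is done.

Besides the shell and the picture viewer there is one more tool, called after "Request:" by a JSON object that holds its "op" and its "data", one argument or row to a line. drive_tool: Moves the arm, as the interface text tells. Its arguments: {"type":"object","properties":{"rows":{"type":"array"}},"required":["rows"]}

```bash
mkdir -p pics; ls
cat > h.py <<'E'
import numpy as np, cv2
from station import *
def pts(c):
    v,u=np.mgrid[0:480,0:640]; z=c["z_map"]
    P=np.stack([(u-c["cx"])/c["fx"]*z,(v-c["cy"])/c["fy"]*z,z],-1)
    return (P-np.array(c["t"]))@np.array(c["R"])
def save(n,im,k=1):
    cv2.imwrite("pics/"+n,cv2.resize(im[...,::-1],None,fx=k,fy=k,interpolation=cv2.INTER_CUBIC))
E
python3 - <<'E'
from h import *
s=sense(); print(s["time_s"],s["tcp_pos"],np.round(s["ee_rot"],3).tolist(),s["gripper_width"])
for n in ("scene","top"):
    c=capture(n); save(n+"0.png",c["frame"]); P=pts(c)
    print(n,c["fx"],np.round(-np.array(c["R"]).T@np.array(c["t"]),3))
    for l in ("stand","lens","ring","spool_1","eraser","glue_pot"):
        for m in masks_of(l,c)[:3]:
            r=m["region"]&(c["z_map"]>0); q=P[r]
            print(l,round(m["p"],2),np.round(m["xy"]),r.sum(),np.round(np.median(q,0),3),np.round(np.percentile(q,2,axis=0),3),np.round(np.percentile(q,98,axis=0),3)) if r.sum() else print(l,m["xy"])
E
```

```text
pics
0.0 [0.23784102 0.57737195 0.24045102] [[0.925, -0.381, -0.001], [-0.381, -0.925, -0.002], [0.0, 0.002, -1.0]] 0.9987553153795861
scene 512.7787105057288 [ 0.048 -0.532  0.656]
stand 0.94 [356. 251.] 2400 [ 0.578 -0.013  0.058] [ 0.532 -0.061  0.002] [0.653 0.042 0.08 ]
lens 0.61 [352. 386.] 868 [ 0.388 -0.204  0.023] [ 0.372 -0.22   0.001] [ 0.414 -0.176  0.035]
ring 0.84 [210. 231.] 641 [0.43  0.26  0.022] [0.403 0.24  0.001] [0.456 0.292 0.033]
ring 0.68 [228. 258.] 797 [0.411 0.156 0.021] [ 0.384  0.132 -0.001] [0.438 0.219 0.034]
ring 0.15 [349. 386.] 826 [ 0.388 -0.205  0.024] [ 0.372 -0.22   0.003] [ 0.412 -0.181  0.035]
spool_1 0.74 [287. 293.] 450 [ 0.431 -0.001  0.033] [ 0.421 -0.009  0.003] [0.447 0.02  0.046]
eraser 0.86 [305. 326.] 409 [ 0.418 -0.066  0.012] [ 0.392 -0.084  0.002] [ 0.444 -0.047  0.015]
glue_pot 0.82 [465. 316.] 1199 [ 0.609 -0.244  0.049] [ 0.599 -0.26   0.004] [ 0.639 -0.218  0.071]
top 538.5334310693594 [0.321 0.011 1.073]
stand 0.67 [320. 211.] 2694 [ 0.589 -0.001  0.058] [ 0.534 -0.057  0.005] [0.651 0.053 0.08 ]
lens 0.96 [422. 308.] 446 [ 0.393 -0.192  0.029] [ 0.374 -0.213  0.001] [ 0.415 -0.175  0.036]
ring 0.8 [179. 301.] 416 [0.43  0.271 0.03 ] [0.404 0.241 0.003] [0.456 0.293 0.035]
ring 0.71 [234. 302.] 461 [0.414 0.162 0.03 ] [ 0.385  0.133 -0.003] [0.437 0.19  0.035]
spool_1 0.82 [319. 289.] 332 [0.436 0.006 0.043] [ 0.42  -0.011 -0.002] [0.457 0.023 0.047]
spool_1 0.33 [320. 218.] 2590 [ 0.589 -0.     0.058] [ 0.534 -0.056  0.044] [0.651 0.054 0.08 ]
eraser 0.52 [354. 294.] 272 [ 0.419 -0.061  0.013] [ 0.394 -0.079  0.001] [ 0.444 -0.044  0.017]
glue_pot 0.63 [436. 194.] 633 [ 0.615 -0.23   0.066] [ 0.6   -0.254  0.003] [ 0.641 -0.213  0.073]
```

View pics/scene0.png

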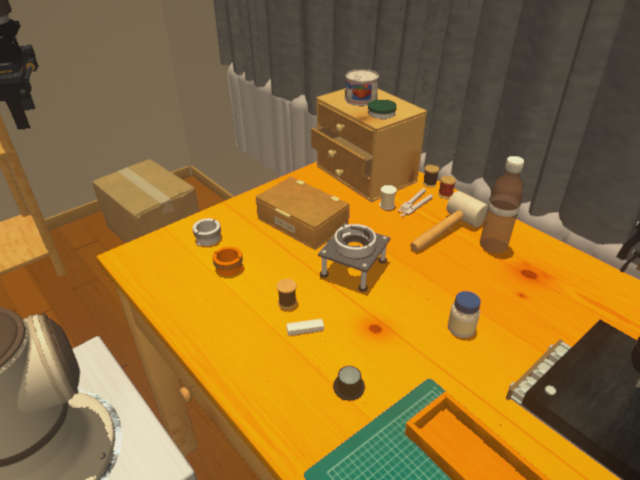

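Run:
```python
from h import *
im=cv2.imread("pics/top0.png")[...,::-1]
a=cv2.resize(im[265:345,140:275],None,fx=5.9,fy=5.9,interpolation=cv2.INTER_CUBIC)
save("rings.png",a)
```

```text
(no output)
```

View pics/rings.png

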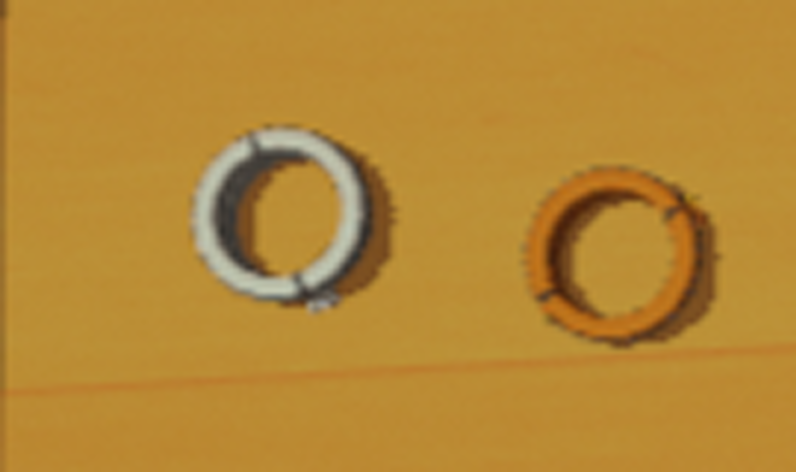

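Aluminium ring is at (207,232) scene / (179,301) top. The orange one at (228,259) is the look-alike, since the ring described is aluminium. The crop confirms two dark marks on the grey ring, at crop (253,145) and (303,285). The lens is at (349,382) and the stand at (356,250).

```bash
cat >> h.py <<'E'
from scipy.optimize import least_squares
def circ(q):
    f=lambda p:np.hypot(q[:,0]-p[0],q[:,1]-p[1])-p[2]
    m=(q.max(0)+q.min(0))/2
    return least_squares(f,[m[0],m[1],.025],loss="soft_l1",f_scale=.001).x
def ray(c,px,z):
    d=np.array(c["R"]).T@np.array([(px[0]-c["cx"])/c["fx"],(px[1]-c["cy"])/c["fy"],1]); o=-np.array(c["R"]).T@np.array(c["t"])
    return o+d*(z-o[2])/d[2]
E
python3 - <<'E'
from h import *
for n in ("scene","top"):
    c=capture(n); P=pts(c)
    for l,a,xy in (("lens",(.028,.04),(.39,-.195)),("ring",(.027,.04),(.43,.266)),("cell",(.072,.085),(.589,0)),("plate",(.05,.062),(.589,0))):
        m=(P[...,2]>a[0])&(P[...,2]<a[1])&(np.hypot(P[...,0]-xy[0],P[...,1]-xy[1])<(.09 if l=="plate" else .045))
        q=P[m]
        if l=="plate": r=cv2.minAreaRect((q[:,:2]*1000).astype(np.float32)); print(n,l,r,np.median(q[:,2])); continue
        h=cv2.convexHull(q[:,:2].astype(np.float32))[:,0]
        print(n,l,m.sum(),np.round(circ(q[:,:2])*1000,1),"hull",np.round(circ(h)*1000,1),np.round(np.median(q[:,2]),4))
    if n=="top":
        for p in ((253,145),(303,285)): print(np.round(ray(c,(140+p[0]/5.9,265+p[1]/5.9),.032),4))
        save("cell.png",c["frame"][165:260,260:385],6.2)
E
```

```text
scene lens 377 [ 393.8 -198.7   12.4] hull [ 394.6 -198.1   17.9] 0.0321
scene ring 226 [430.  265.7  24.5] hull [430.6 266.   28.1] 0.0313
scene cell 529 [592.3  -3.5  34.6] hull [593.6  -2.5  39. ] 0.0776
scene plate ((586.7658081054688, 16.39904022216797), (115.72468566894531, 142.35496520996094), 21.275142669677734) 0.05642927291105102
top lens 254 [ 394.7 -197.    12.3] hull [ 395.  -197.2   17.4] 0.032
top ring 313 [430.8 267.7  24.7] hull [431.1 268.2  28.2] 0.0313
top cell 591 [593.7  -0.9  34. ] hull [594.   -0.9  38.6] 0.0775
top plate ((594.3367309570312, -1.3510894775390625), (110.75145721435547, 100.53728485107422), 20.54150390625) 0.05631037010113613
[0.4522 0.2743 0.032 ]
[0.4056 0.2582 0.032 ]
```

View pics/cell.png

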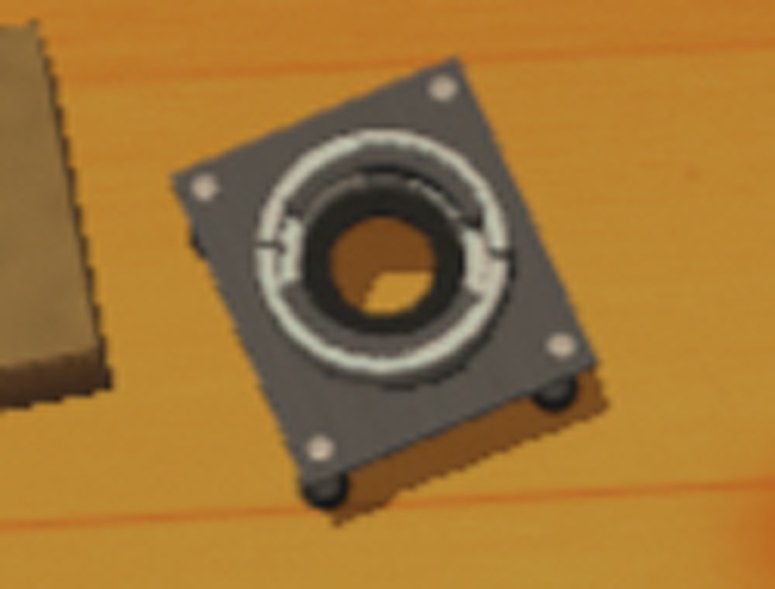

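The cell crop shows black marks at (265,243) and (505,255), so the opening axis is at about 86° in world. The long plate edge gives stand x ≈ 21–23°. I'll go over the ring first for a wrist look, then on to the lens.

Request:
{"op": "drive_tool", "data": {
  "rows": [
    [100, 21, -34, 0, 0, 0, 0],
    [100, 21, -34, 0, 0, 0, 0],
    [100, 21, -34, 0, 0, 0, 0],
    [100, 21, -34, 0, 0, 0, 0],
    [100, 21, -34, 0, 0, 0, 0]
  ]
}}

```text
time_s: 1.22
tcp_pos: [0.3436, 0.4062, 0.2417]
ee_rot: [[0.925, -0.38, 0.0], [-0.38, -0.925, 0.0], [0.0, -0.0, -1.0]]
wrist_force: [0.9, -0.3, -0.9]
gripper_width: 1.002
gripper_force: 0.0
```

Request:
{"op": "drive_tool", "data": {
  "rows": [
    [100, 22, -35, 0, 0, 0, 0],
    [100, 22, -35, 0, 0, 0, 0],
    [100, 22, -35, 0, 0, 0, 0],
    [100, 21, -35, 0, 0, 0, 0],
    [100, 0, 0, 0, 0, 0, 0]
  ]
}}

```text
time_s: 1.63
tcp_pos: [0.432, 0.2628, 0.2418]
ee_rot: [[0.922, -0.387, -0.0], [-0.387, -0.922, -0.001], [0.0, 0.001, -1.0]]
wrist_force: [-0.3, 0.7, 0.6]
gripper_width: 1.001
gripper_force: 0.0
```

```bash
cat >> h.py <<'E'
def wcap():
    s=sense(); c=capture("wrist"); T=np.array(c["T_tool_cam"])
    R=np.array(s["ee_rot"])@T[:3,:3]; o=np.array(s["ee_rot"])@T[:3,3]+np.array(s["tcp_pos"])
    v,u=np.mgrid[0:480,0:640]; dx=(u-c["cx"])/c["fx"]; dy=(v-c["cy"])/c["fy"]; th=np.hypot(dx,dy)+1e-9
    D=np.stack([np.sin(th)*dx/th,np.sin(th)*dy/th,np.cos(th)],-1)
    P=(D/np.maximum(D[...,2:],.05)*c["z_map"][...,None])@R.T+o
    W=D@R.T
    return s,c,P,W,o
def wpx(W,o,p,z):
    d=W[int(round(p[1])),int(round(p[0]))]; return o+d*(z-o[2])/d[2]
def rect(c,o,W,ctr,z,half=.05,n=500):
    "orthophoto of plane z: row 0 = +x, col 0 = +y"
    T=np.array(c["T_tool_cam"]); s=sense(); R=np.array(s["ee_rot"])@T[:3,:3]
    g=np.linspace(half,-half,n); X,Y=np.meshgrid(ctr[0]+g,ctr[1]+g,indexing="ij")
    q=(np.stack([X,Y,np.full_like(X,z)],-1)-o)@R
    th=np.arctan2(np.hypot(q[...,0],q[...,1]),q[...,2]); ph=np.arctan2(q[...,1],q[...,0])
    return cv2.remap(c["frame"],(c["cx"]+c["fx"]*th*np.cos(ph)).astype(np.float32),(c["cy"]+c["fy"]*th*np.sin(ph)).astype(np.float32),cv2.INTER_CUBIC)
E
python3 - <<'E'
from h import *
s,c,P,W,o=wcap(); print(s["time_s"],s["tcp_pos"],s["joints"],o,c["fx"])
m=(P[...,2]>.026)&(P[...,2]<.038)&(np.hypot(P[...,0]-.43,P[...,1]-.266)<.045)
q=P[m]; h=cv2.convexHull(q[:,:2].astype(np.float32))[:,0]
print(m.sum(),circ(q[:,:2]),circ(h),np.median(q[:,2]))
save("wring.png",rect(c,o,W,(.43,.266),.032))
E
```

```text
1.6333 [0.43199242 0.26281632 0.24182821] [ 4.97607914e+01  1.03854272e+01 -1.59407972e+01  4.20348272e-02
 -6.37251761e+01  1.74451567e+01] [0.50294276 0.23347815 0.38386298] 371.64829954431775
1171 [0.43175192 0.26856862 0.02447154] [0.43120504 0.26874082 0.02831072] 0.030567285794586674
```

View pics/wring.png

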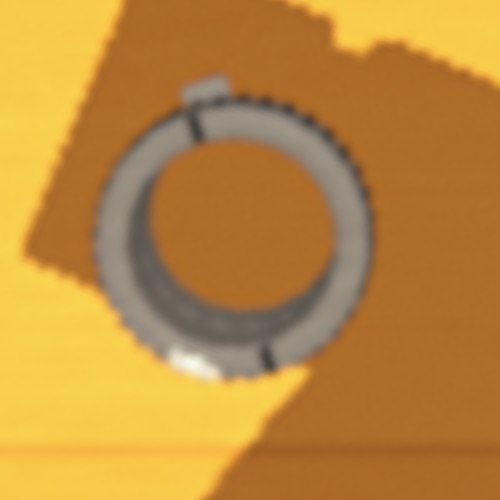

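Rectified wrist view: ring centre is near (235,240), marks at (196,125) and (267,358). That puts the ring at about (0.4316, 0.2687) with its lug axis at ≈17.5°. Now to the lens.

Request:
{"op": "drive_tool", "data": {
  "rows": [
    [100, -3, -39, 0, 0, 0, 0],
    [100, -3, -39, -4, 0, 0, 0],
    [100, -3, -39, -8, 0, 0, 0],
    [100, -3, -39, -8, 0, 0, 0],
    [100, -3, -39, -8, 0, 0, 0]
  ]
}}

```text
time_s: 2.1
tcp_pos: [0.4146, 0.0722, 0.2136]
ee_rot: [[0.925, -0.379, 0.001], [-0.379, -0.925, 0.001], [0.001, -0.001, -1.0]]
wrist_force: [1.4, 0.1, -0.0]
gripper_width: 0.997
gripper_force: 0.0
```

Request:
{"op": "drive_tool", "data": {
  "rows": [
    [100, -3, -39, -8, 0, 0, 0],
    [100, -3, -39, -8, 0, 0, 0],
    [100, -3, -39, -8, 0, 0, 0],
    [100, -3, -39, -8, 0, 0, 0],
    [100, -3, -39, -8, 0, 0, 0]
  ]
}}

```text
time_s: 2.52
tcp_pos: [0.4001, -0.123, 0.1737]
ee_rot: [[0.925, -0.379, 0.002], [-0.379, -0.925, 0.0], [0.002, -0.001, -1.0]]
wrist_force: [1.6, 0.9, -0.1]
gripper_width: 0.997
gripper_force: 0.0
```

Request:
{"op": "drive_tool", "data": {
  "rows": [
    [100, -3, -39, -8, 0, 0, 0],
    [100, -4, -32, -8, 0, 0, 0],
    [100, 0, 0, 0, 0, 0, 0]
  ]
}}

```text
time_s: 2.77
tcp_pos: [0.3919, -0.1961, 0.1561]
ee_rot: [[0.923, -0.386, -0.003], [-0.386, -0.923, 0.0], [-0.003, 0.001, -1.0]]
wrist_force: [0.5, -0.3, -0.5]
gripper_width: 1.003
gripper_force: 0.0
```

Run:
```python
from h import *
s,c,P,W,o=wcap(); print(s["time_s"],s["tcp_pos"],s["joints"],o)
for n,a,xy,rr in (("lens",(.026,.04),(.394,-.198),.03),("cell",(.07,.086),(.593,-.002),.045)):
    m=(P[...,2]>a[0])&(P[...,2]<a[1])&(np.hypot(P[...,0]-xy[0],P[...,1]-xy[1])<rr)
    q=P[m]
    if m.sum()<20: print(n,m.sum()); continue
    h=cv2.convexHull(q[:,:2].astype(np.float32))[:,0]
    print(n,m.sum(),circ(q[:,:2]),circ(h),np.median(q[:,2]))
save("wlens.png",rect(c,o,W,(.394,-.198),.03))
```

```text
2.7667 [ 0.39190083 -0.19612225  0.15608352] [-5.19520294e+00  9.06476571e+00 -3.16105771e+01  7.93426370e-03
 -4.94970025e+01  7.24916374e+01] [ 0.4633101  -0.22554757  0.29787107]
lens 1680 [ 0.39535633 -0.19755862  0.01233755] [ 0.39482001 -0.19726225  0.01771972] 0.030869900021072955
cell 1408 [ 0.59229375 -0.00483588  0.03350163] [ 0.59334212 -0.00268197  0.03836528] 0.0762211842279
```

View pics/wlens.png

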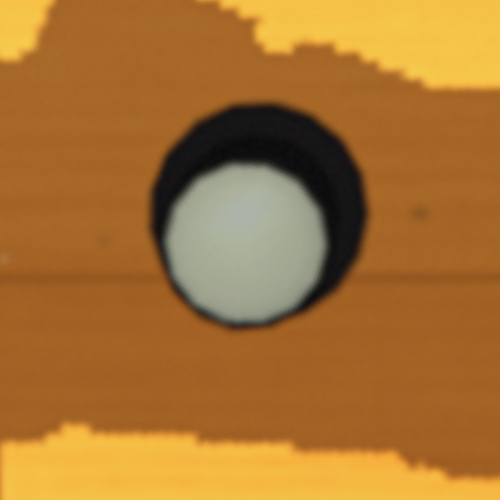

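The lens glass is centred at (245,243) in the rectified view, giving the lens at (0.395, -0.197). Descending on it.

Request:
{"op": "drive_tool", "data": {
  "rows": [
    [100, 2, -1, -28, 0, 0, 0],
    [100, 1, 0, -28, 0, 0, 0],
    [100, 0, 0, -28, 0, 0, 0],
    [100, 0, 0, -18, 0, 0, 0],
    [100, 0, 0, 0, 0, 0, 0]
  ]
}}

```text
time_s: 3.23
tcp_pos: [0.3943, -0.1925, 0.0528]
ee_rot: [[0.925, -0.379, -0.007], [-0.379, -0.925, 0.001], [-0.007, 0.002, -1.0]]
wrist_force: [-0.3, 0.2, 0.1]
gripper_width: 1.001
gripper_force: 0.0
```

Request:
{"op": "drive_tool", "data": {
  "rows": [
    [100, 0, 0, 0, 0, 0, 0],
    [100, 0, 0, 0, 0, 0, 0]
  ]
}}

```text
time_s: 3.4
tcp_pos: [0.3976, -0.1935, 0.0568]
ee_rot: [[0.925, -0.379, 0.003], [-0.379, -0.925, -0.001], [0.003, -0.0, -1.0]]
wrist_force: [-0.9, 0.4, 0.1]
gripper_width: 1.001
gripper_force: 0.0
```

Request:
{"op": "drive_tool", "data": {
  "rows": [
    [100, -2.5, -4, -10, 0, 0, 0],
    [100, 0, 0, -9, 0, 0, 0],
    [100, 0, 0, 0, 0, 0, 0],
    [100, 0, 0, 0, 0, 0, 0]
  ]
}}

```text
time_s: 3.73
tcp_pos: [0.3946, -0.198, 0.0377]
ee_rot: [[0.925, -0.38, 0.002], [-0.38, -0.925, -0.0], [0.002, -0.0, -1.0]]
wrist_force: [0.4, 0.4, 0.6]
gripper_width: 1.001
gripper_force: 0.0
```

Request:
{"op": "drive_tool", "data": {
  "rows": [
    [30, 0, 0, 0, 0, 0, 0],
    [30, 0, 0, 0, 0, 0, 0],
    [30, 0, 0, 0, 0, 0, 0],
    [30, 0, 0, 0, 0, 0, 0],
    [30, 0, 0, 0, 0, 0, 0]
  ]
}}

```text
time_s: 4.15
tcp_pos: [0.3937, -0.1981, 0.0368]
ee_rot: [[0.925, -0.381, 0.001], [-0.381, -0.925, -0.0], [0.001, -0.0, -1.0]]
wrist_force: [-0.2, 0.4, 0.6]
gripper_width: 0.705
gripper_force: 0.0
```

Request:
{"op": "drive_tool", "data": {
  "rows": [
    [30, 0, 0, 0, 0, 0, 0],
    [30, 0, 0, 0, 0, 0, 0],
    [30, 0, 0, 0, 0, 0, 0]
  ]
}}

```text
time_s: 4.4
tcp_pos: [0.3935, -0.1981, 0.0365]
ee_rot: [[0.925, -0.381, -0.0], [-0.381, -0.925, 0.0], [-0.0, 0.0, -1.0]]
wrist_force: [1.9, -0.4, 0.3]
gripper_width: 0.477
gripper_force: 0.0
```

Request:
{"op": "drive_tool", "data": {
  "rows": [
    [30, 1, 1, 1.5, 0, 0, 0],
    [30, 0, 0, 0, 0, 0, 0],
    [30, 0, 0, 0, 0, 0, 0],
    [30, 0, 0, 0, 0, 0, 0],
    [30, 0, 0, 0, 0, 0, 0]
  ]
}}

```text
time_s: 4.82
tcp_pos: [0.3944, -0.1971, 0.038]
ee_rot: [[0.925, -0.381, -0.0], [-0.381, -0.925, 0.0], [-0.0, 0.0, -1.0]]
wrist_force: [0.2, -0.2, -0.2]
gripper_width: 0.402
gripper_force: 30.0
```

Request:
{"op": "drive_tool", "data": {
  "rows": [
    [30, 0, 0, 10, 0, 0, 0],
    [30, 0, 0, 30, 0, 0, 0],
    [30, 0, 0, 40, 0, 0, 0],
    [30, 0, 0, 40, 0, 0, 0],
    [30, 20, 18, 10, 0, 0, 0]
  ]
}}

```text
time_s: 5.23
tcp_pos: [0.4152, -0.1807, 0.1739]
ee_rot: [[0.924, -0.383, 0.009], [-0.383, -0.924, -0.002], [0.009, -0.002, -1.0]]
wrist_force: [1.3, -0.1, -1.1]
gripper_width: 0.405
gripper_force: 30.0
```

Request:
{"op": "drive_tool", "data": {
  "rows": [
    [30, 25, 25, 0, 0, 0, 0],
    [30, 25, 25, 0, 0, 0, 0],
    [30, 25, 25, 0, 0, 0, 0],
    [30, 25, 25, 0, 0, 0, 0],
    [30, 25, 25, 0, 0, 0, 0]
  ]
}}

```text
time_s: 5.65
tcp_pos: [0.5402, -0.0528, 0.168]
ee_rot: [[0.925, -0.381, -0.0], [-0.381, -0.925, 0.0], [-0.0, 0.0, -1.0]]
wrist_force: [0.4, -0.8, -1.1]
gripper_width: 0.405
gripper_force: 30.0
```

Request:
{"op": "drive_tool", "data": {
  "rows": [
    [30, 20, 20, 0, 0, 0, 0],
    [30, 0, 0, 0, 0, 0, 0],
    [30, 0, 0, 0, 0, 0, 0],
    [30, 0, 0, 0, 0, 0, 0]
  ]
}}

```text
time_s: 5.98
tcp_pos: [0.5587, -0.0343, 0.1674]
ee_rot: [[0.925, -0.381, -0.002], [-0.381, -0.925, -0.0], [-0.002, 0.001, -1.0]]
wrist_force: [-0.8, -0.3, 0.1]
gripper_width: 0.403
gripper_force: 30.0
```

Run:
```python
from h import *
s,c,P,W,o=wcap(); print(s["time_s"],s["tcp_pos"],s["joints"],o)
for n,a,xy,rr in (("cell",(.07,.086),(.593,-.002),.045),):
    m=(P[...,2]>a[0])&(P[...,2]<a[1])&(np.hypot(P[...,0]-xy[0],P[...,1]-xy[1])<rr)
    q=P[m]
    h=cv2.convexHull(q[:,:2].astype(np.float32))[:,0]
    print(n,m.sum(),circ(q[:,:2]),circ(h),np.median(q[:,2]))
m=(abs(P[...,2]-.056)<.005)&(np.hypot(P[...,0]-.593,P[...,1]+.002)<.08)
print(cv2.minAreaRect((P[m][:,:2]*1000).astype(np.float32)))
a=rect(c,o,W,(.593,-.002),.078); b=cv2.resize(c["frame"],None,fx=.45,fy=.45)
im=np.zeros((500,790,3),np.uint8); im[:,:500]=a; im[:216,502:790]=b; save("wcell.png",im)
```

```text
5.9833 [ 0.55868792 -0.0342691   0.16738583] [ 1.30689393e+01  1.95330414e+01 -1.48325800e+01 -2.07787696e-02
 -5.57439041e+01  5.45501912e+01] [ 0.63010135 -0.06326987  0.30925916]
cell 4520 [ 0.59523612 -0.00157831  0.03352017] [ 0.59439186 -0.00124128  0.03874992] 0.07656587779407671
((594.1107177734375, -0.5418167114257812), (110.58118438720703, 101.57756805419922), 20.120824813842773)
```

View pics/wcell.png

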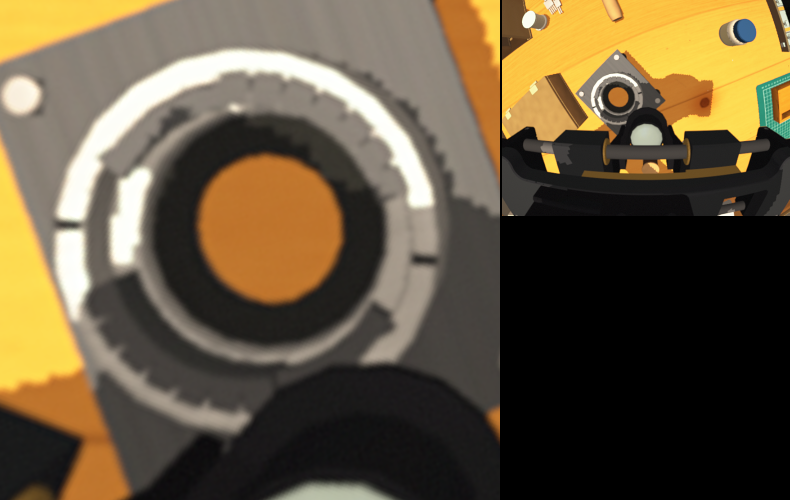

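In the rectified view the rim marks are at (69,224) and (425,260), midpoint (247,242). That puts the cell at (0.5945, -0.0012), openings at 84.2° and stand x at ≈20.2°, which agrees with the plate.

Request:
{"op": "drive_tool", "data": {
  "rows": [
    [30, 18, 17, 0, 0, 0, 0],
    [30, 18, 16, 0, 0, 0, 0],
    [30, 0, 0, -22, 0, 0, 0],
    [30, 0, 0, -22, 0, 0, 0],
    [30, 0, 0, 0, 0, 0, 0]
  ]
}}

```text
time_s: 6.45
tcp_pos: [0.5918, -0.0023, 0.1198]
ee_rot: [[0.924, -0.383, -0.009], [-0.383, -0.924, -0.001], [-0.008, 0.004, -1.0]]
wrist_force: [-0.7, 0.2, -0.9]
gripper_width: 0.401
gripper_force: 30.0
```

Request:
{"op": "drive_tool", "data": {
  "rows": [
    [30, 0, 0, 0, 0, 0, 0],
    [30, 0, 0, 0, 0, 0, 0],
    [30, 0, 0, 0, 0, 0, 0]
  ]
}}

```text
time_s: 6.7
tcp_pos: [0.5963, -0.0015, 0.1259]
ee_rot: [[0.924, -0.381, 0.003], [-0.381, -0.924, 0.0], [0.003, -0.001, -1.0]]
wrist_force: [0.6, 0.4, -0.5]
gripper_width: 0.398
gripper_force: 30.0
```

Request:
{"op": "drive_tool", "data": {
  "rows": [
    [30, -1.5, 0, -5, 0, 0, 0],
    [30, 0, 0, -4, 0, 0, 0],
    [30, 0, 0, -4, 0, 0, 0],
    [30, 0, 0, 0, 0, 0, 0],
    [30, 0, 0, 0, 0, 0, 0]
  ]
}}

```text
time_s: 7.12
tcp_pos: [0.5938, -0.0012, 0.1107]
ee_rot: [[0.925, -0.381, -0.001], [-0.381, -0.925, -0.0], [-0.001, 0.001, -1.0]]
wrist_force: [0.4, 0.3, -0.4]
gripper_width: 0.404
gripper_force: 30.0
```

Request:
{"op": "drive_tool", "data": {
  "rows": [
    [30, 0, 0, 0, 0, 0, 0]
  ]
}}

```text
time_s: 7.2
tcp_pos: [0.5942, -0.0011, 0.1111]
ee_rot: [[0.925, -0.381, 0.0], [-0.381, -0.925, -0.0], [0.0, 0.0, -1.0]]
wrist_force: [-0.1, 0.1, -0.0]
gripper_width: 0.4
gripper_force: 30.0
```

Below the rim already, with no contact force. Lowering to the seat slowly.

Request:
{"op": "drive_tool", "data": {
  "rows": [
    [30, 0, 0, -3, 0, 0, 0],
    [30, 0, 0, -3, 0, 0, 0],
    [30, 0, 0, -3, 0, 0, 0],
    [30, 0, 0, 0, 0, 0, 0],
    [30, 0, 0, 0, 0, 0, 0]
  ]
}}

```text
time_s: 7.62
tcp_pos: [0.5939, -0.0012, 0.1017]
ee_rot: [[0.925, -0.381, -0.001], [-0.381, -0.925, -0.0], [-0.001, 0.0, -1.0]]
wrist_force: [0.1, 0.0, -0.6]
gripper_width: 0.399
gripper_force: 30.0
```

Request:
{"op": "drive_tool", "data": {
  "rows": [
    [30, 0, 0, -1.5, 0, 0, 0],
    [30, 0, 0, 0, 0, 0, 0],
    [30, 0, 0, 0, 0, 0, 0]
  ]
}}

```text
time_s: 7.87
tcp_pos: [0.594, -0.0012, 0.1005]
ee_rot: [[0.925, -0.381, -0.0], [-0.381, -0.925, -0.0], [-0.0, 0.0, -1.0]]
wrist_force: [0.1, 0.5, -1.2]
gripper_width: 0.401
gripper_force: 30.0
```

Request:
{"op": "drive_tool", "data": {
  "rows": [
    [30, 0, 0, -0.7, 0, 0, 0],
    [30, 0, 0, 0, 0, 0, 0],
    [30, 0, 0, 0, 0, 0, 0]
  ]
}}

```text
time_s: 8.12
tcp_pos: [0.594, -0.0011, 0.0999]
ee_rot: [[0.925, -0.381, 0.0], [-0.381, -0.925, -0.0], [0.0, -0.0, -1.0]]
wrist_force: [0.3, -0.5, 0.4]
gripper_width: 0.406
gripper_force: 30.0
```

Request:
{"op": "drive_tool", "data": {
  "rows": [
    [30, 0, 0, -0.7, 0, 0, 0],
    [30, 0, 0, 0, 0, 0, 0],
    [30, 0, 0, 0, 0, 0, 0]
  ]
}}

```text
time_s: 8.37
tcp_pos: [0.5941, -0.0011, 0.0992]
ee_rot: [[0.925, -0.381, 0.0], [-0.381, -0.925, 0.0], [0.0, -0.0, -1.0]]
wrist_force: [1.0, -0.1, -0.1]
gripper_width: 0.405
gripper_force: 30.0
```

Request:
{"op": "drive_tool", "data": {
  "rows": [
    [30, 0, 0, -0.8, 0, 0, 0],
    [30, 0, 0, 0, 0, 0, 0],
    [30, 0, 0, 0, 0, 0, 0]
  ]
}}

```text
time_s: 8.62
tcp_pos: [0.5942, -0.0011, 0.0985]
ee_rot: [[0.925, -0.381, 0.0], [-0.381, -0.925, 0.0], [0.0, -0.0, -1.0]]
wrist_force: [-0.3, 0.2, 1.2]
gripper_width: 0.397
gripper_force: 30.0
```

Run:
```python
from h import *
f=[]
for i in range(8): capture("top"); f.append(sense()["wrist_force"])
print(np.mean(f,0),sense()["tcp_pos"])
```

```text
[ 0.0675088  -0.15187941  0.70595957] [ 0.59418786 -0.00111111  0.09846082]
```

Seat is carrying the lens (mean +0.7 N against −0.45 N free, about 0.8 mm pressed). Releasing.

Request:
{"op": "drive_tool", "data": {
  "rows": [
    [100, 0, 0, 0, 0, 0, 0],
    [100, 0, 0, 0, 0, 0, 0],
    [100, 0, 0, 0, 0, 0, 0],
    [100, 0, 0, 0, 0, 0, 0],
    [100, 0, 0, 10, 0, 0, 0]
  ]
}}

```text
time_s: 9.43
tcp_pos: [0.5925, -0.0014, 0.1066]
ee_rot: [[0.924, -0.381, -0.005], [-0.381, -0.924, -0.001], [-0.004, 0.002, -1.0]]
wrist_force: [-0.8, -0.3, 0.1]
gripper_width: 0.697
gripper_force: 0.0
```

Request:
{"op": "drive_tool", "data": {
  "rows": [
    [100, 0, 0, 30, 0, 0, 0],
    [100, 0, 0, 35, 0, 0, 0],
    [100, -16, 25, 20, 0, 0, 0],
    [100, -20, 33, 0, 0, 0, 0],
    [100, -20, 33, 0, 0, 0, 0]
  ]
}}

```text
time_s: 9.85
tcp_pos: [0.5385, 0.0906, 0.196]
ee_rot: [[0.924, -0.383, 0.005], [-0.383, -0.924, 0.002], [0.003, -0.004, -1.0]]
wrist_force: [0.5, 1.3, -0.4]
gripper_width: 0.984
gripper_force: 0.0
```

Request:
{"op": "drive_tool", "data": {
  "rows": [
    [100, -20, 33, 0, 0, 0, 0],
    [100, -20, 33, 0, 0, 0, 0],
    [100, -20, 33, 0, 0, 0, 0],
    [100, -20, 33, -20, 0, 0, 0],
    [100, -20, 33, -20, 0, 0, 0]
  ]
}}

```text
time_s: 10.27
tcp_pos: [0.4393, 0.2543, 0.1568]
ee_rot: [[0.925, -0.381, 0.004], [-0.381, -0.925, 0.004], [0.002, -0.005, -1.0]]
wrist_force: [0.9, 0.1, -1.1]
gripper_width: 0.999
gripper_force: 0.0
```

Request:
{"op": "drive_tool", "data": {
  "rows": [
    [100, -6, 14, -20, 0, 0, 0],
    [100, 0, 0, 0, 0, 0, 0],
    [100, 0, 0, 0, 0, 0, 0],
    [100, 0, 0, 0, 0, 0, 0]
  ]
}}

```text
time_s: 10.6
tcp_pos: [0.4344, 0.2662, 0.1361]
ee_rot: [[0.925, -0.381, 0.001], [-0.381, -0.925, 0.001], [0.001, -0.001, -1.0]]
wrist_force: [-0.3, 0.5, 0.1]
gripper_width: 1.0
gripper_force: 0.0
```

Run:
```python
from h import *
s,c,P,W,o=wcap(); print(s["time_s"],s["tcp_pos"],s["joints"])
m=(P[...,2]>.026)&(P[...,2]<.038)&(np.hypot(P[...,0]-.4316,P[...,1]-.2687)<.032)
q=P[m]; h=cv2.convexHull(q[:,:2].astype(np.float32))[:,0]
print(m.sum(),circ(q[:,:2]),circ(h),np.median(q[:,2]))
a=rect(c,o,W,(.4316,.2687),.032,.04,380)
t=capture("top"); P=pts(t)
m=(P[...,2]>.085)&(P[...,2]<.1)&(np.hypot(P[...,0]-.594,P[...,1])<.04); print("lens in cell",m.sum(),circ(P[m][:,:2]),np.percentile(P[m][:,2],[2,50,98]))
im=np.zeros((380,790,3),np.uint8); im[:,:380]=a; im[:,410:790]=cv2.resize(t["frame"][175:245,285:355],(380,380),interpolation=cv2.INTER_CUBIC); save("two.png",im)
```

```text
10.6 [0.43441021 0.2662035  0.13606639] [ 4.97962664e+01  1.70272507e+01 -2.40746179e+01  3.87201498e-02
 -4.88191443e+01  1.77969644e+01]
2266 [0.431983   0.26852788 0.02441883] [0.43109395 0.26901668 0.02850883] 0.030542757118912897
lens in cell 280 [ 0.59458168 -0.00126615  0.01272644] [0.08741905 0.09308067 0.09808614]
```

View pics/two.png

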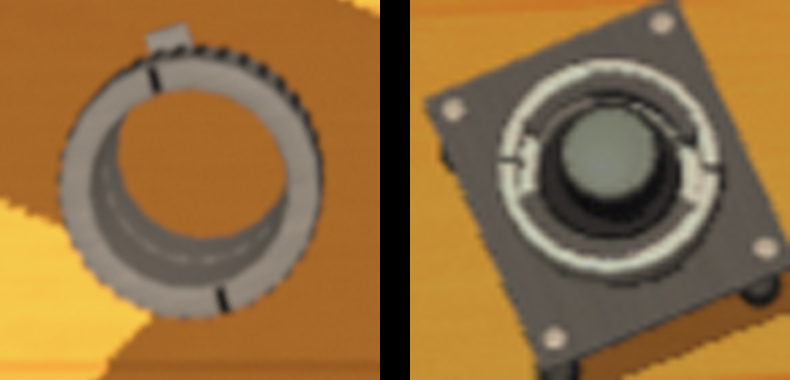

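Left: the grey ring with marks at (153,79) and (223,300), so its lug axis is at 17.6°. Right: the lens is upright and centred in the cell at (608,153). Picking up the ring.

Request:
{"op": "drive_tool", "data": {
  "rows": [
    [100, -2.6, 2.5, -20, 0, 0, 0],
    [100, 0, 0, -28, 0, 0, 0],
    [100, 0, 0, -26, 0, 0, 0],
    [100, 0, 0, -12, 0, 0, 0],
    [100, 0, 0, 0, 0, 0, 0]
  ]
}}

```text
time_s: 11.12
tcp_pos: [0.4306, 0.2666, 0.0471]
ee_rot: [[0.924, -0.383, -0.003], [-0.383, -0.924, -0.004], [-0.002, 0.004, -1.0]]
wrist_force: [-0.6, 0.1, 0.4]
gripper_width: 1.001
gripper_force: 0.0
```

Request:
{"op": "drive_tool", "data": {
  "rows": [
    [100, 0, 0, 0, 0, 0, 0],
    [100, 0, 0, 0, 0, 0, 0],
    [100, 0, 0, 0, 0, 0, 0],
    [100, 0, 0, 0, 0, 0, 0]
  ]
}}

```text
time_s: 11.45
tcp_pos: [0.4318, 0.2692, 0.0504]
ee_rot: [[0.925, -0.381, 0.002], [-0.381, -0.925, 0.002], [0.001, -0.003, -1.0]]
wrist_force: [-0.2, 0.1, 0.4]
gripper_width: 1.001
gripper_force: 0.0
```

Request:
{"op": "drive_tool", "data": {
  "rows": [
    [100, 0, -0.5, -7, 0, 0, 0],
    [100, 0, 0, -6.5, 0, 0, 0],
    [100, 0, 0, 0, 0, 0, 0],
    [100, 0, 0, 0, 0, 0, 0],
    [100, 0, 0, 0, 0, 0, 0]
  ]
}}

```text
time_s: 11.87
tcp_pos: [0.4311, 0.2681, 0.0353]
ee_rot: [[0.925, -0.381, -0.0], [-0.381, -0.925, -0.0], [-0.0, 0.001, -1.0]]
wrist_force: [-0.3, 0.6, 0.4]
gripper_width: 0.998
gripper_force: 0.0
```

Request:
{"op": "drive_tool", "data": {
  "rows": [
    [55, 0, 0, 0, 0, 0, 0],
    [55, 0, 0, 0, 0, 0, 0],
    [55, 0, 0, 0, 0, 0, 0]
  ]
}}

```text
time_s: 12.12
tcp_pos: [0.4312, 0.2682, 0.0356]
ee_rot: [[0.925, -0.381, 0.0], [-0.381, -0.925, 0.0], [0.0, -0.0, -1.0]]
wrist_force: [-0.3, -0.7, -0.1]
gripper_width: 0.856
gripper_force: 0.0
```

Request:
{"op": "drive_tool", "data": {
  "rows": [
    [50, 0.5, 0.5, 1, 0, 0, 0],
    [50, 0, 0, 0, 0, 0, 0],
    [50, 0, 0, 0, 0, 0, 0],
    [50, 0, 0, 0, 0, 0, 0],
    [50, 0, 0, 0, 0, 0, 0]
  ]
}}

```text
time_s: 12.53
tcp_pos: [0.4317, 0.2688, 0.0367]
ee_rot: [[0.925, -0.381, 0.0], [-0.381, -0.925, 0.0], [0.0, -0.0, -1.0]]
wrist_force: [0.8, 0.6, 1.4]
gripper_width: 0.639
gripper_force: 30.0
```

Request:
{"op": "drive_tool", "data": {
  "rows": [
    [50, 0, 0, 0, 0, 0, 0],
    [50, 0, 0, 0, 0, 0, 0]
  ]
}}

```text
time_s: 12.7
tcp_pos: [0.4317, 0.2687, 0.0367]
ee_rot: [[0.925, -0.381, 0.0], [-0.381, -0.925, 0.0], [0.0, -0.0, -1.0]]
wrist_force: [-0.6, 0.4, 2.7]
gripper_width: 0.638
gripper_force: 30.0
```

Request:
{"op": "drive_tool", "data": {
  "rows": [
    [50, 0, 0, 8, 0, 0, 0],
    [50, 0, 0, 30, 0, 0, 0],
    [50, 0, 0, 40, 0, 0, 0],
    [50, 0, 0, 40, 0, 0, 0],
    [50, 0, 0, 15, 0, 0, 0]
  ]
}}

```text
time_s: 13.12
tcp_pos: [0.4336, 0.2703, 0.1755]
ee_rot: [[0.925, -0.38, 0.007], [-0.38, -0.925, 0.006], [0.004, -0.009, -1.0]]
wrist_force: [-0.1, 0.7, -0.6]
gripper_width: 0.639
gripper_force: 30.0
```

Request:
{"op": "drive_tool", "data": {
  "rows": [
    [50, 16, -27, 0, 0, 0, 0.116],
    [50, 16, -27, 0, 0, 0, 0.116],
    [50, 16, -27, 0, 0, 0, 0.116],
    [50, 16, -27, 0, 0, 0, 0.116],
    [50, 16, -27, 0, 0, 0, 0.116]
  ]
}}

```text
time_s: 13.53
tcp_pos: [0.5118, 0.1323, 0.1699]
ee_rot: [[0.981, 0.194, -0.0], [0.194, -0.981, 0.0], [0.0, -0.0, -1.0]]
wrist_force: [0.6, -0.2, -1.1]
gripper_width: 0.636
gripper_force: 30.0
```

Request:
{"op": "drive_tool", "data": {
  "rows": [
    [50, 16, -27, 0, 0, 0, 0.116],
    [50, 16, -27, 0, 0, 0, 0.116],
    [50, 16, -27, 0, 0, 0, 0.116],
    [50, 16, -27, 0, 0, 0, 0.116],
    [50, 16, -27, 0, 0, 0, 0.116]
  ]
}}

```text
time_s: 13.95
tcp_pos: [0.5918, -0.0029, 0.1697]
ee_rot: [[0.715, 0.7, -0.0], [0.7, -0.715, 0.0], [-0.0, -0.0, -1.0]]
wrist_force: [0.8, 0.8, -0.4]
gripper_width: 0.64
gripper_force: 30.0
```

Request:
{"op": "drive_tool", "data": {
  "rows": [
    [50, 0, 0, 0, 0, 0, 0],
    [50, 0, 0, 0, 0, 0, 0],
    [50, 0, 0, 0, 0, 0, 0],
    [50, 0, 0, 0, 0, 0, 0]
  ]
}}

```text
time_s: 14.28
tcp_pos: [0.5909, -0.0006, 0.1696]
ee_rot: [[0.718, 0.696, -0.001], [0.696, -0.718, 0.0], [-0.0, -0.0, -1.0]]
wrist_force: [-0.4, 0.6, -0.3]
gripper_width: 0.642
gripper_force: 30.0
```

Run:
```python
from h import *
s,c,P,W,o=wcap(); R=np.array(s["ee_rot"]); print(s["time_s"],s["tcp_pos"],s["joints"],np.degrees(np.arctan2(R[1,0],R[0,0])))
z=s["tcp_pos"][2]-.0047
a=rect(c,o,W,s["tcp_pos"],z,.05,390)
t=capture("top")
im=np.zeros((390,790,3),np.uint8); im[:,:390]=a; im[:,400:790]=cv2.resize(t["frame"][165:245,280:360],(390,390),interpolation=cv2.INTER_CUBIC); save("held.png",im)
```

```text
14.2833 [ 5.90925627e-01 -5.87683268e-04  1.69567300e-01] [ 1.56248335e+01  2.21871812e+01 -1.03076180e+01 -1.78931497e-02
 -5.75313687e+01  1.18470049e+02] 44.08527637114939
```

View pics/held.png

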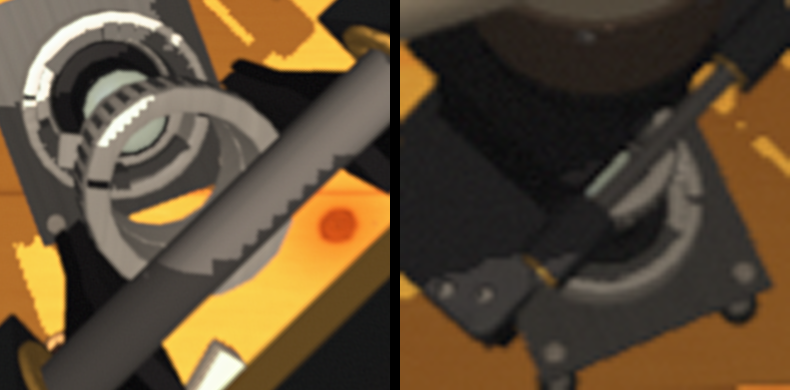

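The ring is held level, its mark at (97,184) relative to the ring centre (195,195), so the lugs are at ≈84°, over the openings. Descending.

Request:
{"op": "drive_tool", "data": {
  "rows": [
    [50, 3.4, -0.6, -12, 0, 0, 0],
    [50, 0, 0, -12, 0, 0, 0],
    [50, 0, 0, -12, 0, 0, 0],
    [50, 0, 0, -10, 0, 0, 0],
    [50, 0, 0, 0, 0, 0, 0]
  ]
}}

```text
time_s: 14.8
tcp_pos: [0.5932, -0.0018, 0.1205]
ee_rot: [[0.718, 0.696, -0.005], [0.696, -0.718, -0.001], [-0.004, -0.003, -1.0]]
wrist_force: [-0.8, 0.2, -0.4]
gripper_width: 0.637
gripper_force: 30.0
```

Request:
{"op": "drive_tool", "data": {
  "rows": [
    [50, 0, 0, 0, 0, 0, 0],
    [50, 0, 0, 0, 0, 0, 0],
    [50, 0, 0, 0, 0, 0, 0],
    [50, 0, 0, 0, 0, 0, 0]
  ]
}}

```text
time_s: 15.13
tcp_pos: [0.5955, -0.0018, 0.1243]
ee_rot: [[0.718, 0.696, 0.002], [0.696, -0.718, 0.0], [0.001, 0.001, -1.0]]
wrist_force: [0.8, -0.8, 0.3]
gripper_width: 0.641
gripper_force: 30.0
```

Request:
{"op": "drive_tool", "data": {
  "rows": [
    [50, -1, 0.5, -3, 0, 0, 0],
    [50, 0, 0, -3, 0, 0, 0],
    [50, 0, 0, -2, 0, 0, 0],
    [50, 0, 0, 0, 0, 0, 0],
    [50, 0, 0, 0, 0, 0, 0]
  ]
}}

```text
time_s: 15.55
tcp_pos: [0.5939, -0.0015, 0.1153]
ee_rot: [[0.718, 0.696, -0.0], [0.696, -0.718, -0.0], [-0.0, -0.0, -1.0]]
wrist_force: [-0.4, 0.6, 0.7]
gripper_width: 0.637
gripper_force: 30.0
```

Request:
{"op": "drive_tool", "data": {
  "rows": [
    [50, 0, 0, 0, 0, 0, 0],
    [50, 0, 0, -3, 0, 0, 0],
    [50, 0, 0, -2, 0, 0, 0],
    [50, 0, 0, 0, 0, 0, 0],
    [50, 0, 0, 0, 0, 0, 0]
  ]
}}

```text
time_s: 15.97
tcp_pos: [0.5939, -0.0015, 0.1103]
ee_rot: [[0.718, 0.696, -0.0], [0.696, -0.718, -0.0], [-0.0, -0.0, -1.0]]
wrist_force: [-0.8, 0.8, -1.0]
gripper_width: 0.636
gripper_force: 30.0
```

The lugs have passed the rim plane without force. Lowering on to the flange.

Request:
{"op": "drive_tool", "data": {
  "rows": [
    [50, 0.4, 0.3, -2, 0, 0, 0],
    [50, 0, 0, -2, 0, 0, 0],
    [50, 0, 0, -2, 0, 0, 0],
    [50, 0, 0, 0, 0, 0, 0],
    [50, 0, 0, 0, 0, 0, 0]
  ]
}}

```text
time_s: 16.38
tcp_pos: [0.5943, -0.0012, 0.1043]
ee_rot: [[0.718, 0.696, -0.0], [0.696, -0.718, -0.0], [-0.0, -0.0, -1.0]]
wrist_force: [-0.4, -0.2, 0.3]
gripper_width: 0.641
gripper_force: 30.0
```

Request:
{"op": "drive_tool", "data": {
  "rows": [
    [50, 0, 0, -1, 0, 0, 0],
    [50, 0, 0, 0, 0, 0, 0],
    [50, 0, 0, 0, 0, 0, 0]
  ]
}}

```text
time_s: 16.63
tcp_pos: [0.5944, -0.0012, 0.1035]
ee_rot: [[0.718, 0.696, 0.0], [0.696, -0.718, -0.0], [-0.0, 0.0, -1.0]]
wrist_force: [1.0, 0.4, -0.5]
gripper_width: 0.64
gripper_force: 30.0
```

```bash
cat > f.py <<'E'
from h import *
f=[]
for i in range(6): capture("top"); s=sense(); f.append(np.r_[s["wrist_force"],s["moment"]])
R=np.array(s["ee_rot"]); print(s["time_s"],np.round(np.mean(f,0),2),s["tcp_pos"],np.degrees(np.arctan2(R[1,0],R[0,0])),s["gripper_width"])
E
python3 f.py
```

```text
16.9333 [-0.34 -0.28 -0.65 -0.09 -0.06 -0.01] [ 0.5944114  -0.00116357  0.10355126] 44.073202389266385 0.6405468149152435
```

Request:
{"op": "drive_tool", "data": {
  "rows": [
    [50, 0, 0, -1, 0, 0, 0],
    [50, 0, 0, -0.5, 0, 0, 0],
    [50, 0, 0, 0, 0, 0, 0],
    [50, 0, 0, 0, 0, 0, 0]
  ]
}}

```text
time_s: 17.27
tcp_pos: [0.5946, -0.0011, 0.1022]
ee_rot: [[0.718, 0.696, 0.0], [0.696, -0.718, -0.0], [0.0, 0.0, -1.0]]
wrist_force: [-0.0, 0.5, 1.1]
gripper_width: 0.639
gripper_force: 30.0
```

```bash
python3 f.py
```

```text
17.5667 [ 0.21  0.21  1.3  -0.09 -0.05  0.01] [ 0.59453811 -0.00114381  0.10214661] 44.07681593257724 0.638032401116512
```

Contact: +1.3 N, seat pressed about 1.4 mm. Turning clockwise now.

Request:
{"op": "drive_tool", "data": {
  "rows": [
    [50, 0, 0, 0, 0, 0, -0.06],
    [50, 0, 0, 0, 0, 0, -0.06],
    [50, 0, 0, 0, 0, 0, -0.06],
    [50, 0, 0, 0, 0, 0, -0.06],
    [50, 0, 0, 0, 0, 0, -0.06]
  ]
}}

```text
time_s: 17.98
tcp_pos: [0.5945, -0.0011, 0.1021]
ee_rot: [[0.893, 0.45, 0.0], [0.45, -0.893, -0.0], [0.0, 0.0, -1.0]]
wrist_force: [0.2, -0.3, 0.6]
gripper_width: 0.643
gripper_force: 30.0
```

Request:
{"op": "drive_tool", "data": {
  "rows": [
    [50, 0, 0, 0, 0, 0, -0.06],
    [50, 0, 0, 0, 0, 0, -0.06],
    [50, 0, 0, 0, 0, 0, -0.06],
    [50, 0, 0, 0, 0, 0, 0],
    [50, 0, 0, 0, 0, 0, 0]
  ]
}}

```text
time_s: 18.4
tcp_pos: [0.5945, -0.0011, 0.1021]
ee_rot: [[0.958, 0.287, 0.0], [0.287, -0.958, 0.0], [0.0, 0.0, -1.0]]
wrist_force: [0.1, -0.5, 0.5]
gripper_width: 0.638
gripper_force: 30.0
```

```bash
python3 f.py
```

```text
18.7 [ 0.05 -0.22  1.33 -0.08 -0.11  0.01] [ 0.59450723 -0.00114794  0.10205562] 16.601108312823015 0.6419978434888959
```

Request:
{"op": "drive_tool", "data": {
  "rows": [
    [50, 0, 0, -0.1, 0, 0, -0.06],
    [50, 0, 0, -0.1, 0, 0, -0.06],
    [50, 0, 0, -0.1, 0, 0, -0.06],
    [50, 0, 0, 0, 0, 0, -0.06],
    [50, 0, 0, 0, 0, 0, -0.06]
  ]
}}

```text
time_s: 19.12
tcp_pos: [0.5944, -0.0011, 0.1018]
ee_rot: [[1.0, -0.013, 0.0], [-0.013, -1.0, -0.0], [0.0, 0.0, -1.0]]
wrist_force: [1.0, 0.5, 2.7]
gripper_width: 0.64
gripper_force: 30.0
```

Request:
{"op": "drive_tool", "data": {
  "rows": [
    [50, 0, 0, 0, 0, 0, -0.06],
    [50, 0, 0, 0, 0, 0, -0.06],
    [50, 0, 0, 0, 0, 0, -0.06],
    [50, 0, 0, 0, 0, 0, -0.06],
    [50, 0, 0, 0, 0, 0, 0]
  ]
}}

```text
time_s: 19.53
tcp_pos: [0.5944, -0.0012, 0.1018]
ee_rot: [[0.969, -0.249, 0.0], [-0.249, -0.969, -0.0], [0.0, -0.0, -1.0]]
wrist_force: [0.3, 0.6, 2.7]
gripper_width: 0.639
gripper_force: 30.0
```

```bash
python3 f.py
```

```text
19.8333 [ 0.19  0.39  1.49 -0.03 -0.04 -0.04] [ 0.59442787 -0.00117157  0.10173819] -14.326824662277392 0.635267994746148
```

Request:
{"op": "drive_tool", "data": {
  "rows": [
    [50, 0, 0, 0, 0, 0, -0.03],
    [50, 0, 0, 0, 0, 0, -0.03],
    [50, 0, 0, 0, 0, 0, -0.03],
    [50, 0, 0, 0, 0, 0, 0],
    [50, 0, 0, 0, 0, 0, 0]
  ]
}}

```text
time_s: 20.25
tcp_pos: [0.5944, -0.0016, 0.1015]
ee_rot: [[0.943, -0.333, -0.0], [-0.333, -0.943, -0.001], [-0.0, 0.001, -1.0]]
wrist_force: [1.1, -1.7, 0.2]
gripper_width: 0.642
gripper_force: 30.0
```

```bash
python3 f.py
```

```text
20.55 [ 1.92 -3.23 -0.5  -1.06 -0.44  0.14] [ 0.59441291 -0.00153067  0.10158   ] -19.506390271715922 0.6383939574734805
```

Request:
{"op": "drive_tool", "data": {
  "rows": [
    [50, 0, 0, 0, 0, 0, -0.03],
    [50, 0, 0, 0, 0, 0, -0.02],
    [50, 0, 0, 0, 0, 0, 0],
    [50, 0, 0, 0, 0, 0, 0]
  ]
}}

```text
time_s: 20.88
tcp_pos: [0.5941, -0.0015, 0.1015]
ee_rot: [[0.925, -0.379, -0.001], [-0.379, -0.925, -0.001], [-0.0, 0.001, -1.0]]
wrist_force: [1.1, -5.5, -1.3]
gripper_width: 0.637
gripper_force: 30.0
```

```bash
python3 f.py
```

```text
21.1833 [ 0.99 -4.56 -1.7  -1.55 -0.35  1.13] [ 0.59414613 -0.00145385  0.10153093] -22.308256190003846 0.6353199540995779
```

Turned 66° with 1.1 N·m at the end, so it is on the stop. The lips are pulling the ring down. Releasing.

Request:
{"op": "drive_tool", "data": {
  "rows": [
    [100, 0, 0, 0, 0, 0, 0],
    [100, 0, 0, 0, 0, 0, 0],
    [100, 0, 0, 0, 0, 0, 0],
    [100, 0, 0, 0, 0, 0, 0],
    [100, 0, 0, 0, 0, 0, 0]
  ]
}}

```text
time_s: 21.6
tcp_pos: [0.5944, -0.0007, 0.1018]
ee_rot: [[0.924, -0.382, 0.0], [-0.382, -0.924, 0.001], [0.0, -0.001, -1.0]]
wrist_force: [0.2, 0.5, -0.3]
gripper_width: 0.929
gripper_force: 0.0
```

Request:
{"op": "drive_tool", "data": {
  "rows": [
    [100, 0, 0, 10, 0, 0, 0],
    [100, 0, 0, 30, 0, 0, 0],
    [100, 0, 0, 40, 0, 0, 0],
    [100, -25, -30, 0, 0, 0, 0],
    [100, -25, -30, 0, 0, 0, 0]
  ]
}}

```text
time_s: 22.02
tcp_pos: [0.5465, -0.0604, 0.1852]
ee_rot: [[0.926, -0.378, 0.008], [-0.378, -0.926, 0.001], [0.007, -0.004, -1.0]]
wrist_force: [-0.5, -1.2, -0.6]
gripper_width: 0.998
gripper_force: 0.0
```

Request:
{"op": "drive_tool", "data": {
  "rows": [
    [100, -25, -30, 0, 0, 0, 0],
    [100, -25, -30, 0, 0, 0, 0],
    [100, 0, 0, 0, 0, 0, 0],
    [100, 0, 0, 0, 0, 0, 0],
    [100, 0, 0, 0, 0, 0, 0]
  ]
}}

```text
time_s: 22.43
tcp_pos: [0.4951, -0.1212, 0.1827]
ee_rot: [[0.924, -0.381, 0.002], [-0.381, -0.924, 0.0], [0.002, -0.001, -1.0]]
wrist_force: [-0.1, 0.4, -0.6]
gripper_width: 0.999
gripper_force: 0.0
```

Run:
```python
from h import *
s,c,P,W,o=wcap(); print(s["time_s"],s["tcp_pos"])
m=(P[...,2]>.088)&(P[...,2]<.106)&(np.hypot(P[...,0]-.5945,P[...,1]+.0012)<.034)
q=P[m]; rr=np.hypot(q[:,0]-.5945,q[:,1]+.0012); k=(rr>.0215)&(rr<.0275)
A=np.c_[q[k][:,:2]-[.5945,-.0012],np.ones(k.sum())]; print("ring top plane",np.linalg.lstsq(A,q[k][:,2],rcond=None)[0],"lens",np.percentile(q[rr<.012][:,2],[50,95]))
a=rect(c,o,W,(.5945,-.0012),.097,.045,390)
t=capture("top"); P=pts(t); m=(P[...,2]>.088)&(P[...,2]<.106)&(np.hypot(P[...,0]-.5945,P[...,1]+.0012)<.034); q=P[m]; rr=np.hypot(q[:,0]-.5945,q[:,1]+.0012); print("top ring z",np.median(q[(rr>.022)&(rr<.027)][:,2]))
im=np.zeros((390,790,3),np.uint8); im[:,:390]=a; im[:,400:790]=cv2.resize(t["frame"][165:245,280:360],(390,390),interpolation=cv2.INTER_CUBIC); save("final.png",im)
```

```text
22.4333 [ 0.49506298 -0.12119677  0.18268118]
ring top plane [-0.00114249  0.00800137  0.09521884] lens [0.09167468 0.09309574]
top ring z nan
  return _methods._mean(a, axis=axis, dtype=dtype,
  ret = ret.dtype.type(ret / rcount)
```

View pics/final.png

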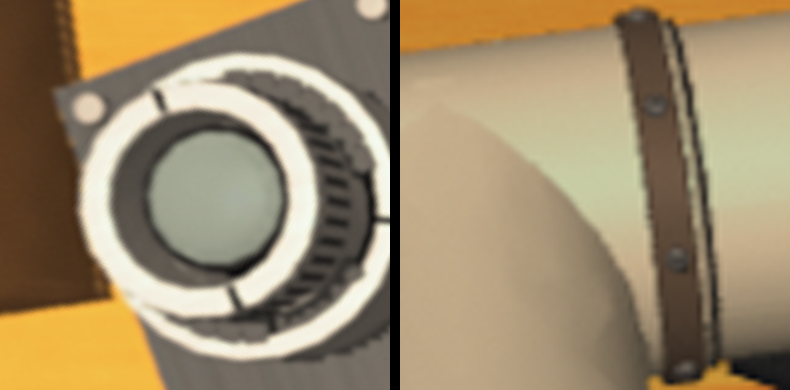

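The left half shows the ring level in the cell with marks at (160,101) and (235,297). Its axis is at ≈20.9° against the stand's 20.2°, so it is at the stop. Its top is ≈97 mm (locked height) and the lens sits inside. The right half only shows the arm. Handing in.

```bash
python3 -c "
from station import *
print(finish_job())"
```

```text
the job is handed in; nothing more can be done
None
```

The lens is down in the cell and the ring is turned clockwise to its stop over it. I let go, moved the arm clear and handed the job in at about 22.5 s; the spool, eraser and glue pot were not touched.

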